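Snap the blender wand home in its rack

ROBOT

A 6-joint arm with a two-finger parallel gripper is mounted at the origin on the work surface. World frame = base frame: x ahead of the robot, y to its left, z up, the work surface at z = 0. Lengths are in m, angles in rad, forces in N, time in s.
With the tool pointing down it reaches from about 0.375 to 0.925 m from the base axis. Payload 5.7 kg.
Tool frame: the origin (TCP) lies on the centre line of the jaws, within the pads' length; the fingertips stand 25 mm ahead of it and the grasp point (between the pads) lies 6 mm ahead of it; z points along the fingers, y is the line along which they close (so a half turn about z gives the same grasp; the last joint's range is limited). The gripper opens to 85 mm and grips with 20 to 120 N. Pads are 22 mm wide; open, the fingers measure 114 mm over their backs; the gripper's body (76 mm by 85 mm) begins 54 mm behind the grasp point. The pads swing forward as they close: fully open they stand 13 mm farther back than shut.
Start: joints at [-1.293, 0.359, 1.51, -0, 1.272, -0.115], TCP at [0.23, -0.554, 0.256] pointing down, gripper open.
Joint ranges: [-2.97, 2.97], [-1.01, 2.36], [0.21, 2.38], [-0.96, 4.11], [0.2, 2.71], [-2.98, 2.98]. Speed limits (rad/s): [2.39, 2.39, 3.14, 3.14, 3.14, 3.14].

INTERFACE

Orientations are given as a unit quaternion [x, y, z, w].
In Python, from plant import telemetry, vision, job_done, spot_in gives the robot as it stands. The module is installed in compiled form; this text tells all that it offers.
- The arm moves only by the shell command python3 -m pendant 'ROWS' [OPENING]. ROWS is JSON, one flat list of numbers, 4 for each row, row after row: the shift along the tool's x, y, z in m, then the turn about the tool's z in rad. A call has 1 to 20 rows; each row is the pose to reach, as a shift and turn from the pose commanded when the call began, along the tool's axes at that moment; what a row does not reach only later rows make up. A row lasts 1/8 s, in which the tool goes at most 62.5 mm and 10.7 degrees, less where a joint would pass 70% of its speed; a pose out of reach is approached as far as the arm can. A call with a gripper value outside its range is refused whole. OPENING is the opening, from -1 (shut) to 1 (fully open), set as the call begins (- or left out, the last holds). The fingers move at their own pace and stop on an object; the grip force is fixed at half the most. Time passes only in rows, so rows that repeat a pose let the fingers close. It gives the time, the measured TCP pose, the force, the opening and the grip force at its end, in the units of the state.
- telemetry.sense(): the state, without advancing time (a new reading comes with each control period).
- vision.get_image(name): name is "scene" or "top" or "wrist"; returns the picture (384x512x3 uint8, red, green, blue); there is no depth.
- vision.camera_params(name): a dict with "fx", "fy", "cx", "cy" (pixels), "R" (3x3) and "t" (3): a world point X has camera coordinates R X + t. Camera axes: x right, y down, z forward; pixel columns grow to the right and rows downward; lengths in m; the calibration is good to about 2 mm. A picture is of the moment at which its call begins: read the wrist's pose just before it. camera_params takes no time and is no camera call; for the wrist camera it gives the pose at the moment of the call.
- job_done(): hands the job in; it is judged then, once.
Trained networks look in the newest picture that a camera, given by its name, has taken for a name from the list of things; names that differ only in an ending like _2 or _b are one class to them, and where a whole thing is asked for, a point or a joint stands for the part that bears it (a point fixed in the world has none). Each returns a list of dicts, best first, with "p" (0 to 1); they miss things now and then, are a little off and sometimes report something else, mostly with a low value. They report only what shows in the picture. A call takes as long as a camera call. They do not tell look-alikes from the thing itself.
- spot_in(thing, camera): "point" ([row, column] in pixels, amid what is visible of it).
The state is a dict: "time": time; "joints": joint angles; "qvel": joint speeds; "joint_efforts": joint torques, N m; "tool_pos": TCP position; "orientation": TCP orientation; "wrist_force": force on the tool from outside, world axes, zero at the start; "wrist_torque": the same for the moment, N m; "opening": finger opening in m; "grasp_force": force on a finger pad.
Only numpy, scipy, OpenCV 4.12 (cv2) and the standard library are available. Lean on these libraries where they do the work, as an engineer would, in place of code of your own. Each camera call takes 0.05 s, during which the arm holds its last target. There are 200 camera calls.

TASK

The blender wand has been left half put away: its bell end is perched on top of the sprung jaw of the white rack and its black tail is short of the end wall. Put it away properly: push it endways until its tail is fully home under the hood against the end wall, and press it down past the sprung jaw until it lies level and fully seated in the fork clip with the jaw closed over it - the clip stands on a springy post and gives as you press, so follow it down until the jaw snaps over. Press firmly but never slam or force it, and leave the mug, jar and oil bottle where they stand.

Things in the scene. Friction and masses are not known exactly. Their poses are not given: they have to be found in the camera images.
- rack: White plastic rack screwed to the worktop, base 80 x 172 x 8 mm. Origin on the worktop under the seat line; y runs along the wand from tail to bell, z up. Trough y = -85 to -35 mm: 27 mm wide inside, floor 48 mm high, walls to 66 mm. Fork clip y = 50 to 75 mm, seat floor 48 mm high. The seated wand's axis is at x = 0, 60 mm high. Nothing stands beside the wand from y = -35 to 50 mm.
- rack_seat (a point): Where the axis of the fully seated wand crosses the middle of the unloaded fork clip (25 mm long), 60 mm above the worktop; axes as the rack's. Fixed cheek on the clip's -x side (inner face x = -12.5 mm, top 94 mm high), jaw on +x. The clip stands on a soft springy post: pressed down with 4 to 10 N it sinks, up to 20 mm, and comes back up by itself.
- rack_stop (a point): Inner face of the end wall (rack y = -85 mm), on the axis of the fully seated wand, 60 mm above the worktop; axes as the rack's. The hood covers the 30 mm of trough before it (35 mm wide outside, underside 81 mm and top 85 mm above the worktop).
- jaw (a joint): Grey sprung jaw, hinged along the rack's y under the clip's seat; 0 = closed, grows (rad) as it swings to the rack's +x, about 0.15 as the wand passes. Its nose (9 mm) overhangs the seat; the wand starts perched on it, 21 mm above its seat. Pressed on the tube beside the clip, the clip sinks first; at 13 to 25 N the wand passes the nose and the force drops by 4 N or more.
- wand: Blender wand, round about its y axis, 200 mm long, about 0.35 kg: black tail (60 mm, 24 mm across, its last 12 mm 19 mm across), steel tube 24 mm across, steel bell 54 mm across over the last 32 mm. Origin on its axis half-way along; y points from tail to bell. Starts with the bell end tilted up about 0.2 rad, tail on the trough floor, 16 to 36 mm short of the end wall.
- wand_tail (a point): Centre of the wand's tail end face.
- wand_bell (a point): Centre of the wand's flat bell end face (54 mm across), the face to push endways on.
- mug: White mug, 76 mm across, 85 mm tall, bystander. Origin at the centre of its underside.
- jar: Glass jar with steel cap, 64 mm across, 90 mm tall, bystander. Origin at the centre of its underside.
- oil: Amber oil bottle, 68 mm across, 170 mm tall, bystander. Origin at the centre of its underside.
Mind the look-alikes: they are no part of the job. Of the things that look like the rack, the middle-sized one is meant.

How it is judged:
By the outcome, as a careful person would: the job done as asked, in the order asked, and still so for the second after the job is handed in, with the robot touching nothing.
It also fails if it takes over 48 s, if anything falls off the work surface, if the arm or the gripper's body presses on something with over 40 N, if the wrist force passes 120 N, or if a joint passes its speed limit or range.

## Working session

There is one attempt and no reset: what is moved stays moved. The work goes in short steps, Python scripts to look and compute and a shell command to move; the robot and the scene stay as the last step left them, time stands still between calls to the robot, and variables do not carry over. Pictures are saved under pics/ and viewed, at most 10 in all, crops included, and the job is handed in when it is done.

```bash
mkdir -p pics
cat > h.py <<'E'
import numpy as np,cv2
from plant import telemetry,vision,spot_in
def save(cam,fn,crop=None,scale=1):
    im=vision.get_image(cam)[:,:,::-1]
    if crop: r0,r1,c0,c1=crop; im=im[r0:r1,c0:c1]
    if scale!=1: im=cv2.resize(im,None,fx=scale,fy=scale,interpolation=cv2.INTER_CUBIC)
    cv2.imwrite('pics/'+fn,im)
def proj(cam,X,P=None):
    P=P or vision.camera_params(cam); c=np.asarray(P['R'])@np.asarray(X,float)+P['t']
    return np.array([P['fy']*c[1]/c[2]+P['cy'],P['fx']*c[0]/c[2]+P['cx']])
def ray(cam,rc,z,P=None):
    P=P or vision.camera_params(cam);R=np.asarray(P['R']);o=-R.T@P['t']
    d=R.T@np.array([(rc[1]-P['cx'])/P['fx'],(rc[0]-P['cy'])/P['fy'],1]);return o+d*(z-o[2])/d[2]
E
python3 - <<'E'
from h import *
np.set_printoptions(precision=3,suppress=True)
save('top','top0.png');save('scene','scene0.png')
for c in('top','scene'):
  for t in('rack','wand','wand_bell','wand_tail','jaw','mug','jar','oil'):
    print(c,t,[(np.round(d['point']),round(d['p'],2)) for d in spot_in(t,c)][:5])
print(telemetry.sense())
E
```

```text
top rack [(array([133., 179.]), 0.84), (array([202., 224.]), 0.65), (array([269., 157.]), 0.55)]
top wand [(array([187., 199.]), 0.67)]
top wand_bell [(array([188., 194.]), 0.75)]
top wand_tail [(array([189., 202.]), 0.89)]
top jaw [(array([180., 206.]), 0.64), (array([248., 125.]), 0.6), (array([190., 196.]), 0.47), (array([120., 161.]), 0.43)]
top mug [(array([170., 274.]), 0.83)]
top jar [(array([158., 227.]), 0.73)]
top oil []
scene rack [(array([197., 366.]), 0.85), (array([211., 266.]), 0.7), (array([284., 254.]), 0.56)]
scene wand [(array([220., 286.]), 0.56)]
scene wand_bell [(array([223., 286.]), 0.86)]
scene wand_tail [(array([219., 283.]), 0.75)]
scene jaw [(array([212., 372.]), 0.73), (array([221., 275.]), 0.46), (array([294., 256.]), 0.46)]
scene mug [(array([193., 209.]), 0.73)]
scene jar [(array([224., 233.]), 0.87)]
scene oil [(array([143., 246.]), 0.91), (array([222., 285.]), 0.42)]
{'time': 0.9, 'joints': array([-1.293,  0.359,  1.51 , -0.   ,  1.273, -0.115]), 'qvel': array([-0.003,  0.003, -0.002,  0.001, -0.002, -0.001]), 'joint_efforts': array([  0.001, -52.758, -27.906,  -0.   ,   0.002,   0.   ]), 'tool_pos': array([ 0.23 , -0.554,  0.256]), 'orientation': array([ 0.981,  0.195, -0.   , -0.   ]), 'wrist_force': array([ 0.43 , -0.411,  0.525]), 'wrist_torque': array([-0.073, -0.003, -0.013]), 'grasp_force': 0.0, 'opening': 0.08560198582104006}
```

View pics/top0.png

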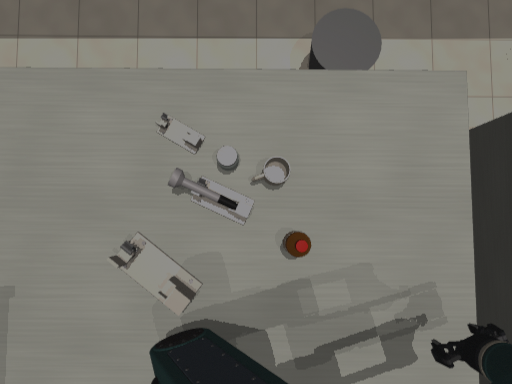

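View pics/scene0.png

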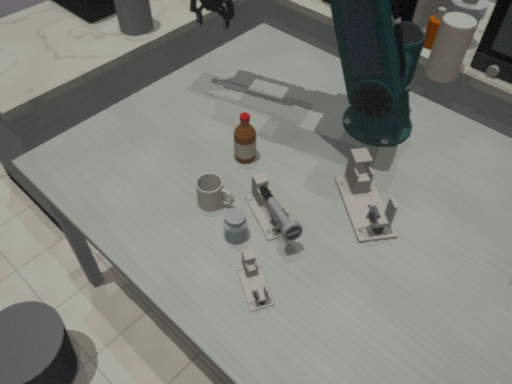

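Rack candidates in the top view are small (133,179), middle (203,222) and large (269,157). The middle one holds the wand, so I choose that one. I'll check it in a close crop.

Run:
```python
from h import *
np.set_printoptions(precision=3,suppress=True)
a=vision.get_image('top')[155:235,155:265,::-1];
a=cv2.resize(a,None,fx=7,fy=7,interpolation=cv2.INTER_CUBIC)
cv2.imwrite('pics/top1.png',a)
for n,rc in dict(bell=(179,175),hoodend=(209,252)).items(): print(n,ray('top',rc,.06))
P=vision.camera_params('top');print(P)
```

```text
bell [0.608 0.12  0.06 ]
hoodend [ 0.525 -0.095  0.06 ]
{'fx': 405.3690510732325, 'fy': 405.3690510732325, 'cx': 255.54931056342107, 'cy': 189.08551912922914, 'R': array([[ 0.001, -1.   ,  0.018],
       [-0.997, -0.002, -0.078],
       [ 0.078, -0.017, -0.997]]), 't': array([-0.107,  0.583,  1.147])}
```

View pics/top1.png

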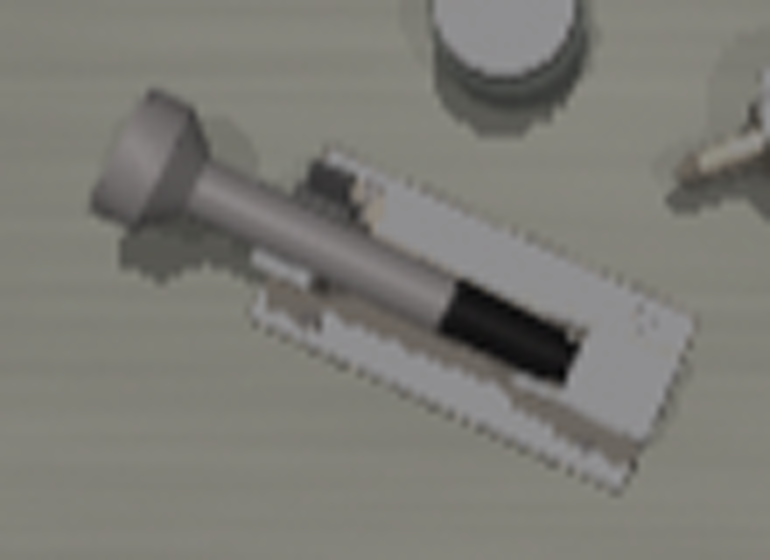

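The crop shows the middle rack with the grey wand: bell at crop (150,155), tail at the hood edge (575,350). The dark jaw is on the upper (+x) side at (330,180), and the base corners are clear.

```bash
cat >> h.py <<'E'
def towtool(target,yaw_t):
    s=telemetry.sense();from scipy.spatial.transform import Rotation as R
    M=R.from_quat(s['orientation']).as_matrix();d=M.T@(np.asarray(target)-s['tool_pos'])
    yaw=np.arctan2(M[1,0],M[0,0]);t=-(yaw_t-yaw);return d,(t+np.pi)%(2*np.pi)-np.pi
E
python3 - <<'E'
from h import *
from scipy.optimize import least_squares
np.set_printoptions(precision=4,suppress=True)
P=vision.camera_params('top')
px=[(325,150),(695,320),(620,493),(252,318)]
px=np.array([(y/7+155,x/7+155) for x,y in px])-.4
C=np.array([(40,86,8),(40,-86,8),(-40,-86,8),(-40,86,8)])/1e3
def W(p,X): c,s=np.cos(p[2]),np.sin(p[2]);X=np.atleast_2d(X);return np.c_[p[0]+c*X[:,0]-s*X[:,1],p[1]+s*X[:,0]+c*X[:,1],X[:,2]]
def f(p,off): 
    return (np.array([proj('top',x,P) for x in W(p[:3],C+[0,off,0])])-px).ravel()
r=least_squares(f,[.56,.02,-.37],args=(0,));print(r.x,r.fun)
p=r.x;np.save('rack.npy',p)
print('corners',[ray('top',q,.008,P) for q in px])
# hood/bell check
print('tail proj', proj('top',W(p,[[0,-.085,.06]])[0],P), proj('top',W(p,[[0,.13,.1]])[0],P))
u=W(p,[[0,.14+.06,.25]])[0];print('goal above',u,p[2]+np.pi/2);print(towtool(u,p[2]+np.pi/2))
E
```

```text
[ 0.5512 -0.0088 -0.4298] [-0.4022  0.2678 -0.143   0.7862  0.1319  0.0054  0.3975 -1.0528]
corners [array([0.6222, 0.0535, 0.008 ]), array([ 0.5513, -0.1013,  0.008 ]), array([ 0.4794, -0.0703,  0.008 ]), array([0.5519, 0.083 , 0.008 ])]
tail proj [212.1143 248.6382] [178.4407 176.2017]
goal above [0.6346 0.173  0.25  ] 1.1410330795898806
(array([ 0.6525, -0.5169,  0.0063]), np.float64(-0.7482472623508953))
```

```bash
python3 -m pendant '[0.65,-0.515,0,-0.75,0.65,-0.515,0,-0.75,0.65,-0.515,0,-0.75,0.65,-0.515,0,-0.75,0.65,-0.515,0,-0.75,0.65,-0.515,0,-0.75,0.65,-0.515,0,-0.75,0.65,-0.515,0,-0.75,0.65,-0.515,0,-0.75,0.65,-0.515,0,-0.75,0.65,-0.515,0,-0.75,0.65,-0.515,0,-0.75,0.65,-0.515,0,-0.75,0.65,-0.515,0,-0.75,0.65,-0.515,0,-0.75,0.65,-0.515,0,-0.75]' -1
python3 - <<'E'
from h import *
np.set_printoptions(precision=4,suppress=True)
p=np.load('rack.npy');c,s=np.cos(p[2]),np.sin(p[2])
P=vision.camera_params('wrist')
print(telemetry.sense()['tool_pos'],-np.asarray(P['R']).T@P['t'])
im=vision.get_image('wrist')[:,:,::-1].copy()
W=lambda x,y,z:(p[0]+c*x-s*y,p[1]+s*x+c*y,z)
for X in [(.04,.086,.008),(-.04,.086,.008),(.04,-.086,.008),(-.04,-.086,.008),(0,.13,.1),(-.0175,-.055,.085),(.0175,-.055,.085)]:
    q=proj('wrist',W(*X),P);print(X,q);cv2.circle(im,(int(q[1]),int(q[0])),3,(0,0,255),1)
cv2.imwrite('pics/w1.png',cv2.resize(im,None,fx=1.5,fy=1.5))
E
```

```text
time: 2.95
tool_pos: [0.6322, 0.1687, 0.2562]
orientation: [0.841, 0.54, -0.001, 0.0]
wrist_force: [-1.1, -0.9, 0.5]
opening: 0.0001
grasp_force: 0.0
[0.6322 0.1687 0.2562] [0.6597 0.2302 0.3738]
(0.04, 0.086, 0.008) [247.3922 285.2816]
(-0.04, 0.086, 0.008) [247.2973 222.682 ]
(0.04, -0.086, 0.008) [357.9238 281.7957]
(-0.04, -0.086, 0.008) [357.8637 225.6304]
(0, 0.13, 0.1) [247.7105 254.2354]
(-0.0175, -0.055, 0.085) [387.8515 238.7367]
(0.0175, -0.055, 0.085) [387.8802 268.8935]
```

View pics/w1.png

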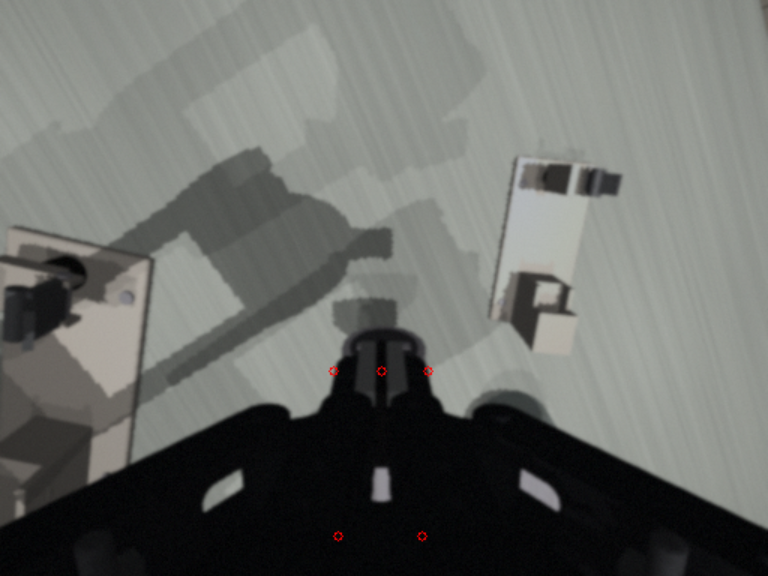

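The wrist view shows only the fingers over the bell spot, with the small rack at (545,240) and the large rack at left (80,350). The wand is hidden, so contact will guide the push. Next I go down behind the bell.

```bash
cat >> h.py <<'E'
def rk():
    p=np.load('rack.npy');c,s=np.cos(p[2]),np.sin(p[2]);S=telemetry.sense()
    d=S['tool_pos'][:2]-p[:2];f=S['wrist_force']
    print('t',round(S['time'],2),'rack xyz mm',np.round([1e3*(c*d[0]+s*d[1]),1e3*(-s*d[0]+c*d[1]),1e3*S['tool_pos'][2]],1),'F rack',np.round([c*f[0]+s*f[1],-s*f[0]+c*f[1],f[2]],1))
E
python3 -m pendant '[0,0,0.06,0.0,0,0,0.12,0,0,0,0.146,0,0,0,0.146,0,0,0,0.146,0]' >/dev/null
python3 - <<'E'
from h import *
rk();p=np.load('rack.npy');print(towtool([*telemetry.sense()['tool_pos'][:2],.11],p[2]+np.pi/2))
save('scene','s2.png',(160,270,210,340),6)
E
```

```text
t 3.62 rack xyz mm [  0.9 196.6 112. ] F rack [ 0.  -0.1 -0.3]
(array([-2.42488210e-06, -3.73804607e-06,  1.98980419e-03]), np.float64(0.0007341973888310704))
```

View pics/s2.png

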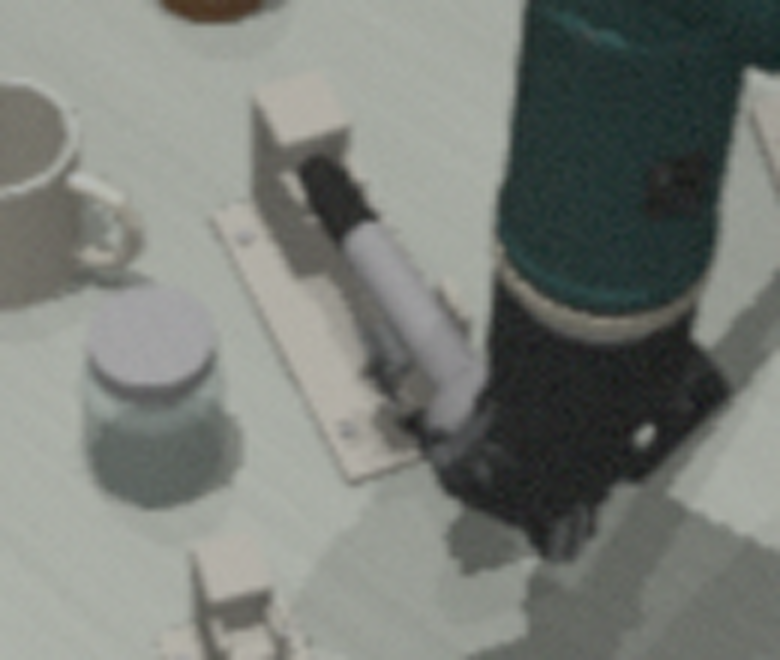

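The gripper stands behind the bell, clear of the jar (155,390) and the rack.

```bash
python3 -m pendant '[-0.02,0,0,0,-0.034,0,0,0,-0.038,0,0,0,-0.042,0,0,0,-0.046,0,0,0,-0.05,0,0,0]' >/dev/null; python3 -c "from h import *;rk()"
python3 -m pendant '[-0.003,0,0,0,-0.006,0,0,0,-0.009,0,0,0]' >/dev/null; python3 -c "from h import *;rk()"
```

```text
t 4.42 rack xyz mm [1.000e-01 1.478e+02 1.106e+02] F rack [ 0.2  4.2 -0.4]
t 4.8 rack xyz mm [ -0.4 137.4 110.1] F rack [ 0.6  2.2 -0.9]
```

```bash
python3 -m pendant '[-0.002,0,0,0,-0.004,0,0,0,-0.006,0,0,0]' >/dev/null; python3 -c "from h import *;rk()"
python3 -m pendant '[-0.002,0,0,0,-0.003,0,0,0]' >/dev/null; python3 -c "from h import *;rk()"
```

```text
t 5.17 rack xyz mm [-1.000e-01  1.317e+02  1.103e+02] F rack [-0.4  1.8 -1.9]
t 5.42 rack xyz mm [  0.2 129.9 110.7] F rack [-0.6  6.8 -0.1]
```

```bash
python3 -m pendant '[-0.001,0,0,0,-0.002,0,0,0]' >/dev/null; python3 -c "from h import *;rk()"
python3 -m pendant '[-0.001,0,0,0,-0.001,0,0,0]' >/dev/null; python3 -c "from h import *;rk()"
```

```text
t 5.67 rack xyz mm [  0.8 129.5 111.2] F rack [-1.2 11.8 -0.1]
t 5.92 rack xyz mm [  1.1 129.4 111.5] F rack [-0.3 13.1  1.2]
```

The push stalls at 129.4 mm with 13 N. I'll back off, rise over the pressing place and look.

```bash
python3 -m pendant '[0.015,0,0,0,0.03,0,0,0,0.03,0,-0.05,0,0.03,0,-0.1,0,0.09,0,-0.12,0,0.15,0,-0.12,0,0.15,0,-0.12,0,0.15,0,-0.12,0]' >/dev/null
python3 - <<'E'
from h import *
rk()
a=vision.get_image('top')[155:235,155:265,::-1];b=vision.get_image('scene')[165:255,230:320,::-1]
a=cv2.resize(a,(550,400),interpolation=cv2.INTER_CUBIC);b=cv2.resize(b,(400,400),interpolation=cv2.INTER_CUBIC)
im=np.hstack([a,b]);im=cv2.resize(im,None,fx=.84,fy=.84)
cv2.imwrite('pics/p3.png',im)
E
```

```text
t 6.92 rack xyz mm [ -1.1 275.6 229.4] F rack [ 0.6 -1.   0.4]
```

View pics/p3.png

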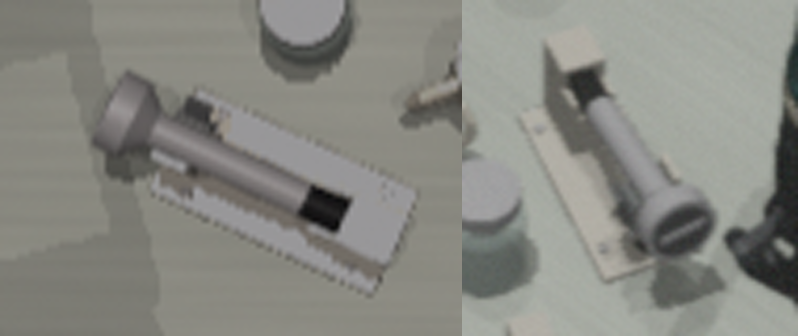

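The visible black of the tail has shrunk from about 55 mm to about 28 mm (left panel, 308,200 to 347,214). That matches a tail home under the 30 mm hood. Next I go over the tube just short of the clip.

```bash
python3 -m pendant '[-0.06,0,0,0,-0.12,0,0,0,-0.18,0.001,0,0,-0.24,0.001,0,0,-0.241,0.001,0,0,-0.241,0.001,0.05,0,-0.241,0.001,0.095,0,-0.241,0.001,0.099,0,-0.241,0.001,0.104,0,-0.241,0.001,0.108,0]' >/dev/null; python3 -c "from h import *;rk();p=np.load('rack.npy');print(towtool([0,0,0],p[2]+np.pi/2)[1])"
```

```text
t 8.28 rack xyz mm [  2.3  35.5 123.8] F rack [ 0.1 -0.2 -0.4]
0.0019216543489917193
```

```bash
python3 -m pendant '[0,0,0.003,0,0,0,0.006,0]' >/dev/null; python3 -c "from h import *;rk()";python3 -m pendant '[0,0,0.003,0,0,0,0.006,0]' >/dev/null; python3 -c "from h import *;rk()"
```

```text
t 8.53 rack xyz mm [  1.5  35.1 116.9] F rack [ 0.3 -1.   0.5]
t 8.78 rack xyz mm [  1.3  35.2 110.5] F rack [-0.7  1.4  2.6]
```

```bash
for i in 1 2 3 4; do python3 -m pendant '[0,0,0.0015,0,0,0,0.003,0]' >/dev/null; python3 -c "from h import *;rk()"; done
```

```text
t 9.03 rack xyz mm [  1.4  35.2 107.5] F rack [-0.1  2.3  4. ]
t 9.28 rack xyz mm [  1.4  35.2 104.5] F rack [0.6 3.1 4.9]
t 9.53 rack xyz mm [  1.5  35.4 101.6] F rack [-0.1  3.3  6.4]
t 9.78 rack xyz mm [ 1.6 35.7 98.8] F rack [-1.2  4.7  7.9]
```

```bash
for i in 1 2 3 4; do python3 -m pendant '[0,0,0.0015,0,0,0,0.003,0]' >/dev/null; python3 -c "from h import *;rk()"; done
```

```text
t 10.03 rack xyz mm [ 1.7 35.9 96.2] F rack [-1.6  5.5 13.1]
t 10.28 rack xyz mm [ 2.4 36.4 94.1] F rack [-1.9  7.1 15.8]
t 10.53 rack xyz mm [ 2.6 36.3 90.6] F rack [-0.4  7.5  9.7]
t 10.78 rack xyz mm [ 3.  36.9 88.1] F rack [-0.8  8.2 16.2]
```

```bash
for i in 1 2; do python3 -m pendant '[0,0,0.001,0,0,0,0.002,0]' >/dev/null; python3 -c "from h import *;rk()"; done
```

```text
t 11.03 rack xyz mm [ 3.4 37.2 86.5] F rack [-1.   8.8 17.2]
t 11.28 rack xyz mm [ 3.9 37.6 84.9] F rack [-0.6  9.9 19.7]
```

Run:
```python
from h import *
a=vision.get_image('top')[155:235,155:265,::-1];b=vision.get_image('scene')[165:255,230:320,::-1]
a=cv2.resize(a,(440,320),interpolation=cv2.INTER_CUBIC);b=cv2.resize(b,(350,350),interpolation=cv2.INTER_CUBIC)[:320]
cv2.imwrite('pics/p4.png',np.hstack([a,b]))
```

```text
(no output)
```

View pics/p4.png

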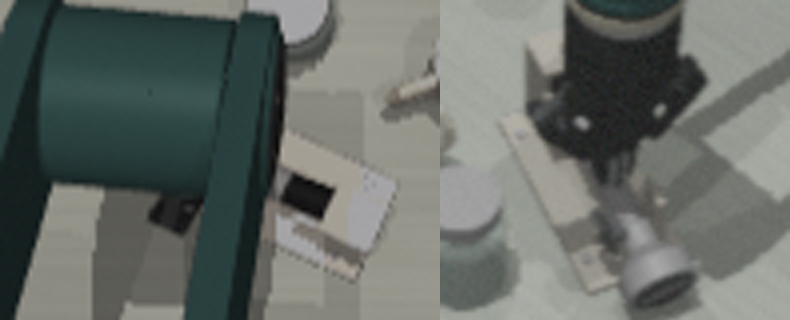

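The scene panel shows the fingers on the tube beside the clip and the bell lower than before, but I can't see whether the jaw is closed. I'll press a little further with the force in view, easing the sideways drift.

```bash
python3 -m pendant '[-0.001,-0.001,0.001,0,-0.001,-0.002,0.002,0]' >/dev/null; python3 -c "from h import *;rk()"; python3 -m pendant '[-0.001,0,0.001,0,-0.001,-0.001,0.002,0]' >/dev/null; python3 -c "from h import *;rk()"
```

```text
t 11.62 rack xyz mm [ 3.7 37.6 84.3] F rack [-1.  10.6 32.7]
t 11.88 rack xyz mm [ 3.9 37.5 84. ] F rack [-3.1 12.1 44.2]
```

Hard stop at 84 mm, so the clip is bottomed. Backing off.

```bash
python3 -m pendant '[0,0,-0.004,0,0,0,-0.008,0]' >/dev/null; python3 -c "from h import *;rk()"; python3 -m pendant '[0,0,-0.003,0,0,0,-0.006,0]' >/dev/null; python3 -c "from h import *;rk()";  python3 -m pendant '[0,0,-0.003,0,0,0,-0.006,0]' >/dev/null; python3 -c "from h import *;rk()"; python3 -m pendant '[0,0,-0.003,0,0,0,-0.006,0]' >/dev/null; python3 -c "from h import *;rk()"
```

```text
t 12.12 rack xyz mm [ 2.  35.8 89.1] F rack [2.7 5.8 8.4]
t 12.38 rack xyz mm [-0.3 33.5 93.2] F rack [1.9 1.9 3.6]
t 12.62 rack xyz mm [-3.  32.2 97.9] F rack [-0.5  0.1 -0.6]
t 12.88 rack xyz mm [ -2.8  32.5 103.9] F rack [-0.1  0.2  0.5]
```

The tool came free at about 97 mm, so the tube top is at 72 mm, which means seated and level. Next I rise, go behind the bell and check.

```bash
python3 -m pendant '[0,0.003,-0.05,0,0,0.003,-0.1,0,0.06,0.003,-0.1,0,0.12,0.003,-0.1,0,0.18,0.003,-0.1,0,0.24,0.003,-0.1,0,0.24,0.003,-0.1,0,0.24,0.003,-0.1,0]' >/dev/null
python3 - <<'E'
from h import *
rk()
a=vision.get_image('top')[155:235,155:265,::-1];b=vision.get_image('scene')[165:255,230:320,::-1]
a=cv2.resize(a,(440,320),interpolation=cv2.INTER_CUBIC);b=cv2.resize(b,(350,350),interpolation=cv2.INTER_CUBIC)[:320]
cv2.imwrite('pics/p5.png',np.hstack([a,b]))
E
```

```text
t 13.88 rack xyz mm [-1.000e-01  2.723e+02  2.036e+02] F rack [ 0.3 -0.6  0.8]
```

View pics/p5.png

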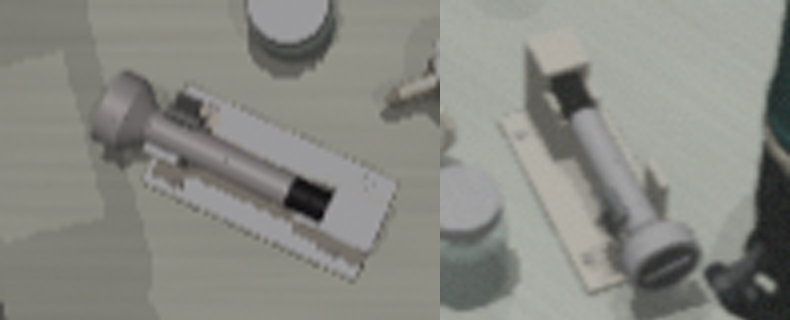

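The wand lies level in the clip with the jaw beside it and about 27 mm of black showing. I'll give a gentle level push to confirm the tail is home.

```bash
python3 -m pendant '[-0.05,0,0,0,-0.1,0,0,0,-0.1,0,0.05,0,-0.1,0,0.1,0,-0.1,0,0.124,0,-0.12,0,0.124,0,-0.132,0,0.124,0,-0.136,0,0.124,0,-0.138,0,0.124,0]' >/dev/null; python3 -c "from h import *;rk()"; for i in 1 2; do python3 -m pendant '[-0.0015,0,0,0,-0.003,0,0,0]' >/dev/null; python3 -c "from h import *;rk()"; done
```

```text
t 15.1 rack xyz mm [  1.7 134.8  81.6] F rack [ 0.4 -0.1  1.1]
t 15.35 rack xyz mm [  0.9 132.2  80.5] F rack [-0.1  0.1 -1.2]
t 15.6 rack xyz mm [  1.6 131.4  80.8] F rack [-1.5 11.2  0.1]
```

```bash
for i in 1 2 3; do python3 -m pendant '[-0.001,0,0,0,-0.001,0,0,0]' >/dev/null; python3 -c "from h import *;rk()"; done
```

```text
t 15.85 rack xyz mm [  2.  131.4  81. ] F rack [-0.6 11.4 -1.1]
t 16.1 rack xyz mm [  2.1 131.3  81.2] F rack [-1.  15.2 -0.5]
t 16.35 rack xyz mm [  2.1 131.2  81.3] F rack [-1.3 19.1 -2.2]
```

```bash
python3 -m pendant '[0.01,0,0,0,0.03,0,0,0,0.03,0,-0.06,0,0.09,0,-0.12,0,0.14,0,-0.12,0,0.14,0,-0.12,0,0.14,0,-0.12,0]' >/dev/null
python3 - <<'E'
from h import *
rk();np.set_printoptions(precision=0,suppress=True,linewidth=150)
p=np.load('rack.npy');c,s=np.cos(p[2]),np.sin(p[2])
W=lambda x,y,z:(p[0]+c*x-s*y,p[1]+s*x+c*y,z)
for cam in('top','scene'):
  P=vision.camera_params(cam);g=np.mean([vision.get_image(cam).mean(2) for _ in range(3)],0).astype(np.float32)
  for z in(.072,.085):
    for ys in (np.arange(-100,-10,3),np.arange(76,130,3)):
      v=[]
      for y in ys:
        q=[proj(cam,W(x,y/1e3,z),P) for x in(-.004,0,.004)]
        v.append(np.mean([cv2.remap(g,np.float32([[a[1]]]),np.float32([[a[0]]]),cv2.INTER_LINEAR)[0,0] for a in q]))
      print(cam,z,ys[0],np.array(v))
E
```

```text
t 17.23 rack xyz mm [-1.000e-01  2.662e+02  1.996e+02] F rack [-0.3 -0.8  0.1]
top 0.072 -100 [140. 140. 137. 126. 112. 147. 156. 156. 156. 156. 156. 156. 156. 156. 156. 156. 156. 129.  49.  33.  33.  33.  30.  33.  32.  34.  36.  74. 128.
 134.]
top 0.072 76 [133. 134. 133. 134. 127. 109. 106. 106. 106. 106. 121. 141. 143. 142. 142. 141. 130. 119.]
top 0.085 -100 [140. 140. 137. 126. 112. 148. 156. 156. 156. 156. 156. 156. 156. 156. 156. 156. 155. 117.  40.  32.  33.  31.  31.  32.  33.  33.  39.  94. 134.
 134.]
top 0.085 76 [135. 133. 134. 131. 113. 106. 106. 106. 106. 115. 140. 143. 143. 143. 142. 134. 119. 124.]
scene 0.072 -100 [167. 170. 172. 172. 172. 172. 172. 172. 172. 172. 172. 172. 169. 146. 104.  66.  47.  45.  47.  48.  47.  48.  48.  48.  49.  50.  65. 108. 147.
 154.]
scene 0.072 76 [153. 153. 152. 151. 141. 138. 150. 157. 159. 160. 160. 154. 120.  78.  56.  52.  62.  86.]
scene 0.085 -100 [164. 164. 164. 165. 168. 171. 172. 173. 173. 172. 172. 172. 172. 172. 172. 171. 163. 131.  88.  59.  51.  53.  56.  59.  63.  63.  66.  68.  64.
  67.]
scene 0.085 76 [133. 133. 133. 131. 131. 130. 130. 126. 135. 151. 157. 158. 158. 157. 144. 107.  71.  53.]
```

Against the hood edge, the black/steel boundary lies 29.4 mm away in the top view and 28 mm in the scene view. The design figure is 30 mm, so the tail is home. The tube was already level at seat height.

```bash
python3 -c "from plant import job_done;print(job_done())"
```

```text
the job is handed in; nothing more can be done
None
```

I pushed the wand's tail home against the end wall, pressed the wand down past the jaw until it sat level in the fork clip, and handed the job in after about 17 s. The jaw closing was inferred from a force drop (15.8 to 9.7 N) and the tube resting at its 72 mm seated height. The last press peaked at about 44 N, well above the 13 to 25 N the jaw needs, because I reached the clip's bottom stop. The arm and gripper never went near the mug, jar or oil bottle.

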